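# Fit the splined winged key to the gauge-test press and preload the spindle

## Robot

A 6-joint arm with a two-finger parallel gripper is mounted at the origin on the work surface. World frame = base frame: x ahead of the robot, y to its left, z up, the work surface at z = 0. Lengths are in m, angles in rad, forces in N, time in s.
With the tool pointing down it reaches from about 0.35 to 0.975 m from the base axis. Payload 4.9 kg.
Tool frame: the origin (TCP) lies midway between the tips of the shut fingers; the grasp point (between the pads) lies 19 mm behind it; z points along the fingers, y is the direction in which the jaws open and shut (so a half turn about z gives the same grasp; the last joint's range is limited). The gripper opens to 85 mm and grips with 20 to 120 N. Pads are 22 mm wide; open, the fingers measure 114 mm over their backs; the gripper's body (76 mm by 85 mm) begins 54 mm behind the grasp point. The pads swing forward as they close: fully open they stand 13 mm farther back than shut.
Start: joints at [-1.391, 0.053, 1.613, -0, 1.476, -0.119], TCP at [0.184, -0.597, 0.205] pointing down, gripper open.
Joint ranges: [-3.01, 3.01], [-1.01, 2.22], [0.06, 2.58], [-1.02, 4.17], [0.09, 2.62], [-3.14, 3.14]. Speed limits (rad/s): [2.57, 2.57, 3.14, 3.14, 3.14, 3.14].

## Interface

Orientations are given as a unit quaternion [w, x, y, z].
In Python, from plant import manip gives the robot as it stands. The module is installed in compiled form; this text tells all that it offers.
- The arm moves only by the tool move_arm, never from a script. Its argument "rows" is a list of rows, each an object of numbers: "tx", "ty", "tz": the shift along the tool's x, y, z in m; "ax", "ay", "az": the turn, a rotation vector about the tool's x, y, z in degrees; "jaw": the closure in counts, from 0 (fully open) to 255 (shut). In form: [{"tx": .., "ty": .., "tz": .., "ax": .., "ay": .., "az": .., "jaw": ..}, ...]. A call has 1 to 12 rows; each row shifts and turns the pose as measured when the row begins, along the tool's axes as they then stand; what a row does not reach is not made up. A row lasts 1/10 s, in which the tool goes at most 50 mm and 8.59 degrees, less where a joint would pass 70% of its speed; a pose out of reach is approached as far as the arm can. A call with a gripper value outside its range is refused whole. The fingers move at their own pace and stop on an object; the grip force is fixed at half the most. Time passes only in rows, so rows that do not move let the fingers close. It gives the time, the measured TCP pose, the force and the opening at its end, in the units of the state.
- manip.state(): the state, without advancing time (a new reading comes with each control period).
- manip.grab_frame(name): name is "side" or "top" or "wrist"; returns a dict with "color" (384x512x3 uint8, red, green, blue), "intrinsics" (3x3 intrinsics, pixels), "R" (3x3) and "t" (3): a world point X has camera coordinates R X + t. Camera axes: x right, y down, z forward; pixel columns grow to the right and rows downward; lengths in m; the calibration is good to about 2 mm. A picture is of the moment at which its call begins. There is no depth.
- manip.job_done(): hands the job in, once; it reports no verdict.
The state is a dict: "time": time; "joint_pos": joint angles; "joint_vel": joint speeds; "joint_efforts": joint torques, N m; "tool_pos": TCP position; "tool_rot": TCP orientation; "contact_force": force on the tool from outside, world axes, zero at the start; "ft_torque": the same for the moment, N m; "gripper_width": opening from 0.0 (shut) to 1.0 (fully open).
Only numpy, scipy, OpenCV 4.12 (cv2) and the standard library are available. Lean on these libraries where they do the work, as an engineer would, in place of code of your own. Each camera call takes 0.05 s, during which the arm holds its last target.

## Task

Pick up the larger of the two winged keys and push it gently onto the toothed spindle of the gauge-test press, rocking it until the teeth mesh and it sits fully home on the collar. Then use it to turn the spindle about 60 degrees clockwise (seen from above) to preload the press, and let go, leaving the key seated upright on the spindle; do not force it, and leave everything else on the bench alone.

Things in the scene. Friction and masses are not known exactly. Their poses are not given: they have to be found in the camera images.
- key: The larger winged key, dark steel and aluminium, about 0.3 kg: round hub 62 mm wide, 38 mm high, standing on its open end, with an upright grip bar on top, 52 mm long (key's x) and 14 mm thick (y), from 38 to 76 mm above the underside. Origin: centre of the underside, z up. It may stand in any of three places, which it shares with a smaller key and a loose gauge.
- key_bore (a point): Mouth of the key's bore, centre of its underside; axes as the key's. The bore is 34 mm deep, with 6 straight inward teeth every 60 degrees (one at the key's +x), each 9 mm wide, tips on a 34 mm circle, groove bottoms on 45 mm, running from the mouth to 26 mm deep.
- press: Gauge-test press, fixed to the bench: grey block 150 mm in x, 260 mm in y (from y -190 to +70 mm), top at 56 mm; its gauge, 140 mm from the spindle on the -y side, reaches about 135 mm high. Origin: on the bench under the vertical spindle axis. It carries the spindle. Pushing the key onto it with over 60 N is forcing it.
- seat (a point): Point on the spindle axis at the top of the steel collar (58 mm wide), 66 mm above the bench, z up: the hub's underside rests here when fully home. Its axes follow the press block, not the teeth. With teeth unmeshed the key stops 22 mm above this.
- spline_top (a point): Point on the spindle axis at the flat upper ends of its teeth, 22 mm above the seat; axes follow the press block. 6 straight outward teeth every 60 degrees, 7.8 mm wide, tips on a 42 mm circle, root 31.6 mm; meshed they have about 0.7 mm play each side. Above: a plain nose, 8 mm high, tapering to 24 mm. Where the teeth point is random and not reported: rock up to half a pitch (30 degrees) either way.
- spindle (a joint): Turn of the spindle from its start, rad: 0 at the start, grows clockwise seen from above; the goal is about 1.05 (60 degrees), it can turn from -1.0 to 2.6. It stays where it is left. Turning takes about 0.15 N m, more than unmeshed teeth rub under light pressure. It does not tell where the teeth point.
- small_key: Bystander: smaller winged key, hub 34 mm wide, 56 mm tall in all; origin centre of underside.
- loose_gauge: Bystander: loose round pressure gauge lying face up, 68 mm wide, 25 mm high, with a brass stem; origin centre of underside.
- driver: Bystander: screwdriver lying on the bench.
- spanner: Bystander: spanner lying on the bench.
- jar: Bystander: white jar, 52 mm wide, 70 mm high; origin centre of underside.
- fitting0: Bystander: brass fitting in the tray.
- fitting1: Bystander: brass fitting in the tray.
- fitting2: Bystander: brass fitting in the tray.
Mind the look-alikes: they are no part of the job. Leave any green or yellow look-alike of the key alone.

How it is judged:
By the outcome, as a careful person would: the job done as asked, in the order asked, and still so for the second after the job is handed in, with the robot touching nothing.
It also fails if it takes over 64 s, if anything falls off the work surface, if the arm or the gripper's body presses on something with over 40 N, if the wrist force passes 120 N, or if a joint passes its speed limit or range.

## Working session

There is one attempt and no reset: what is moved stays moved. The work goes in short steps, Python scripts to look and compute and a tool call to move; the robot and the scene stay as the last step left them, time stands still between calls to the robot, and variables do not carry over. Pictures are saved under pics/ and viewed, and the job is handed in when it is done.

Besides the shell and the picture viewer there is one more tool, called after "Call:" by a JSON object that holds its "api" and its "payload". move_arm: Moves the arm, as the interface text tells. Its arguments: {"type":"object","properties":{"rows":{"type":"array"}},"required":["rows"]}

```bash
mkdir -p pics; cat > h.py <<'E'
from plant import manip
import numpy as np, cv2
from scipy.spatial.transform import Rotation as Ro
def grab(n,f=None):
    d=manip.grab_frame(n)
    if f: cv2.imwrite('pics/'+f,d['color'][:,:,::-1])
    return d
def ray(d,u,v,z):
    K=np.array(d['intrinsics']);R=np.array(d['R']);t=np.array(d['t'])
    c=-R.T@t; r=R.T@np.linalg.solve(K,[u,v,1.]); s=(z-c[2])/r[2]; return c+s*r
def proj(d,X):
    K=np.array(d['intrinsics']);p=K@(np.array(d['R'])@np.array(X)+np.array(d['t'])); return p[:2]/p[2]
def st():
    s=manip.state(); q=s['tool_rot']; R=Ro.from_quat([q[1],q[2],q[3],q[0]]).as_matrix()
    print('t',round(s['time'],2),'p',np.round(s['tool_pos'],4),'w',round(s['gripper_width'],3),'F',np.round(s['contact_force'],1),'T',np.round(s['ft_torque'],2)); print('R',np.round(R,3).tolist(),'j',np.round(s['joint_pos'],3)); return s,R
E
python3 - <<'E'
from h import *
st()
for n in ['top','side','wrist']:
    d=grab(n,n+'0.png'); print(n,np.round(-np.array(d['R']).T@d['t'],3),np.round(d['intrinsics'],1).tolist())
import pickle
E
```

```text
t 0.0 p [ 0.1838 -0.5966  0.2038] w 1.0 F [-1.1  0.3 -0.3] T [0.01 0.06 0.03]
R [[0.956, 0.294, -0.0], [0.294, -0.956, 0.002], [0.0, -0.002, -1.0]] j [-1.391  0.053  1.614  0.     1.476 -0.119]
top [0.297 0.052 1.336] [[414.4, 0.0, 254.3], [0.0, 414.4, 191.9], [0.0, 0.0, 1.0]]
side [0.157 0.883 0.635] [[380.9, 0.0, 258.4], [0.0, 380.9, 190.0], [0.0, 0.0, 1.0]]
wrist [ 0.261 -0.573  0.373] [[321.0, 0.0, 253.9], [0.0, 321.0, 193.3], [0.0, 0.0, 1.0]]
```

View pics/top0.png

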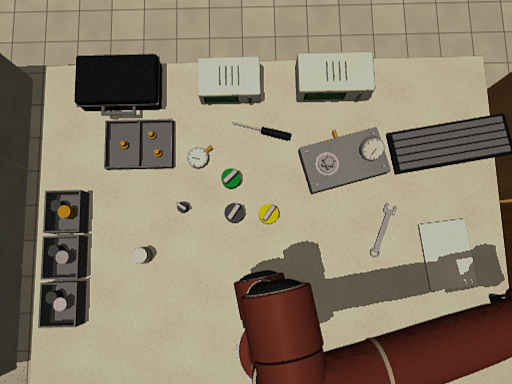

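View pics/side0.png

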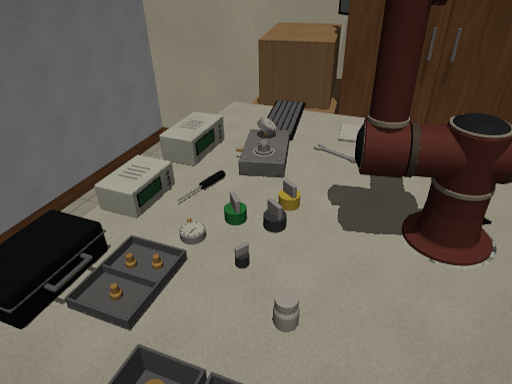

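View pics/wrist0.png

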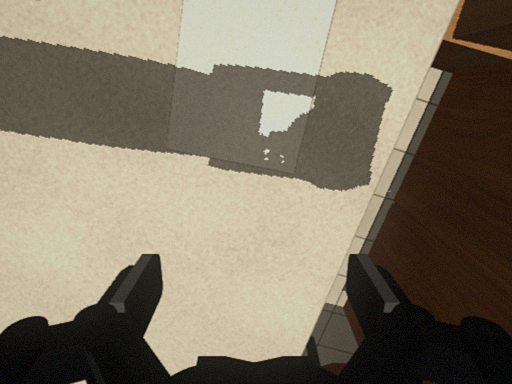

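Candidates in the top view are the dark winged key (235,212), the green look-alike (231,178), the yellow look-alike (269,213) and the small dark key (182,207). The loose gauge is at (199,157). I choose the dark, larger one at (235,212) and will check it in a crop.

```bash
python3 - <<'E'
from h import *
d=grab('top'); c=d['color'][:,:,::-1]
a=cv2.resize(c[160:240,165:295],None,fx=6,fy=6,interpolation=cv2.INTER_CUBIC)
b=cv2.resize(c[120:200,292:396],None,fx=7,fy=7,interpolation=cv2.INTER_CUBIC)
cv2.imwrite('pics/k1.png',a);cv2.imwrite('pics/p1.png',b)
s=grab('side'); 
cv2.imwrite('pics/s1.png',cv2.resize(s['color'][90:280,210:320,::-1],None,fx=3,fy=3,interpolation=cv2.INTER_CUBIC))
for n,u,v,z in [('key',235,212,.04),('green',231,178,.04),('yel',269,213,.04),('small',182,207,.03),('nose',327,163,.096)]: print(n,np.round(ray(d,u,v,z),3))
E
```

```text
key [0.427 0.111 0.04 ]
green [0.536 0.122 0.04 ]
yel [0.422 0.004 0.04 ]
small [0.448 0.279 0.03 ]
nose [ 0.565 -0.175  0.096]
```

View pics/k1.png

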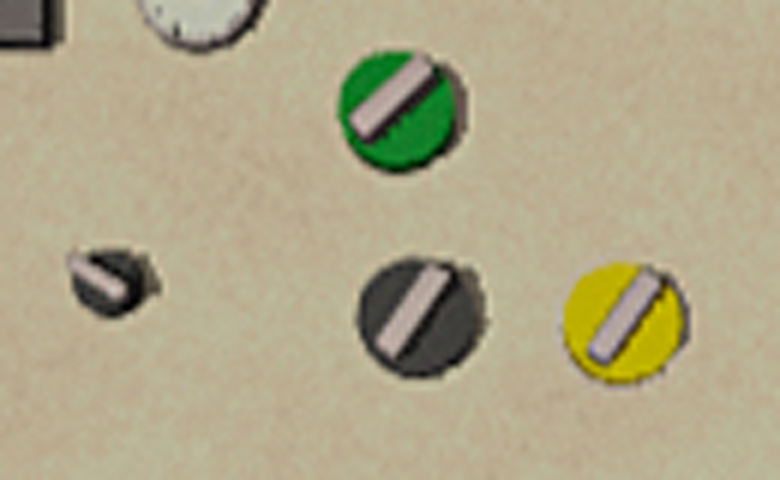

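View pics/p1.png

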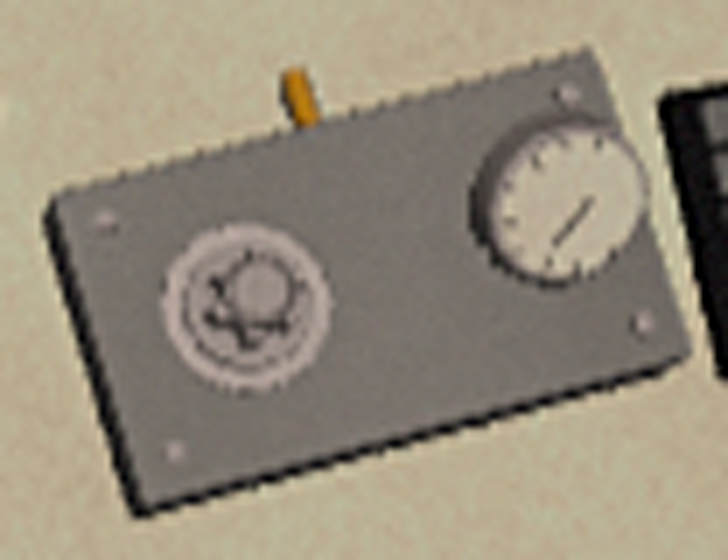

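View pics/s1.png

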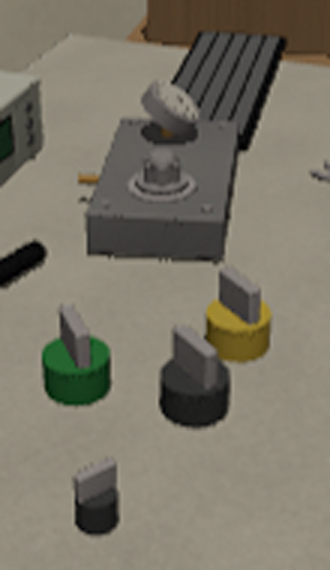

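The crop confirms the dark key with the aluminium bar, with its hub at crop (418,318). First I'll measure it and the press, then view the spindle teeth from above with the wrist camera.

```bash
python3 - <<'E'
from h import *
d=grab('top'); c=d['color'].astype(int)
hsv=cv2.cvtColor(d['color'],cv2.COLOR_RGB2HSV)
# key hub: dark; bar: light
f=lambda x,y:(165+x/6,160+y/6)
for n,p in [('hubc',(419,319))]: print(n,np.round(ray(d,*f(*p),.038),4))
e1=ray(d,*f(388,348),.076);e2=ray(d,*f(438,272),.076)
print('bar',e1,e2,(e1+e2)/2,np.linalg.norm(e2-e1),np.degrees(np.arctan2(*(e2-e1)[[1,0]])))
g=lambda x,y:(292+x/7,120+y/7)
P=[ray(d,*g(*p),.056) for p in [(52,195),(592,48),(690,355),(137,515)]]
print(np.round(P,3)); 
ex=P[0]-P[3]; ey=P[0]-P[1]; print('len',np.linalg.norm(ex),np.linalg.norm(ey),np.degrees(np.arctan2(ex[1],ex[0])),np.degrees(np.arctan2(-ey[0],ey[1])))
print('collar',ray(d,*g(247,306),.066),'nose',ray(d,*g(262,290),.096))
w=grab('wrist'); s,R=st(); print('cam in tool',R.T@(-np.array(w['R']).T@w['t']-s['tool_pos']),'axis',R.T@np.array(w['R'])[2])
E
```

```text
hubc [0.424  0.1116 0.038 ]
bar [0.40586084 0.1258258  0.076     ] [0.44405176 0.09974491 0.076     ] [0.4249563  0.11278535 0.076     ] 0.04624671742001196 -34.3294909224378
[[ 0.625 -0.098  0.056]
 [ 0.688 -0.347  0.056]
 [ 0.544 -0.381  0.056]
 [ 0.478 -0.13   0.056]]
len 0.1507584904224721 0.25696013919048755 12.257653083738697 14.160969982725831
collar [ 0.56944782 -0.18155378  0.066     ] nose [ 0.5699921 -0.1829514  0.096    ]
t 0.35 p [ 0.184  -0.5972  0.2047] w 0.999 F [-0.2  1.2 -0.2] T [-0.02 -0.01  0.04]
R [[0.956, 0.294, -0.0], [0.294, -0.956, 0.0], [0.0, -0.0, -1.0]] j [-1.391  0.053  1.613  0.     1.476 -0.119]
cam in tool [ 8.02562348e-02  3.22324092e-05 -1.68465137e-01] axis [-0.31242027 -0.00166986  0.94994252]
```

```bash
cat >> h.py <<'E'
def plan(tp,yaw,n,jaw=0,nrot=None):
    """rows to reach TCP tp, tool x yaw (deg), tool down"""
    s,R=st(); p=np.array(s['tool_pos']); tp=np.array(tp,float)
    y=np.radians(yaw); Rt=np.array([[np.cos(y),np.sin(y),0],[np.sin(y),-np.cos(y),0],[0,0,-1]])
    rv=Ro.from_matrix(R.T@Rt).as_rotvec()
    out=[]
    for i in range(n):
        Ri=R@Ro.from_rotvec(rv*i/n).as_matrix()
        dt=Ri.T@((tp-p)/n); a=np.degrees(rv/n)
        out.append('{"tx":%.3f,"ty":%.3f,"tz":%.3f,"ax":%.1f,"ay":%.1f,"az":%.1f,"jaw":%d}'%(*dt,*a,jaw))
    print('['+','.join(out)+']')
E
python3 -c "
from h import *
plan([.555,-.26,.23],79,12)"
```

```text
t 0.35 p [ 0.184  -0.5972  0.2047] w 0.999 F [-0.2  1.2 -0.2] T [-0.02 -0.01  0.04]
R [[0.956, 0.294, -0.0], [0.294, -0.956, 0.0], [0.0, -0.0, -1.0]] j [-1.391  0.053  1.613  0.     1.476 -0.119]
[{"tx":0.038,"ty":-0.018,"tz":-0.002,"ax":-0.0,"ay":-0.0,"az":-5.2,"jaw":0},{"tx":0.039,"ty":-0.014,"tz":-0.002,"ax":-0.0,"ay":-0.0,"az":-5.2,"jaw":0},{"tx":0.040,"ty":-0.011,"tz":-0.002,"ax":-0.0,"ay":-0.0,"az":-5.2,"jaw":0},{"tx":0.041,"ty":-0.007,"tz":-0.002,"ax":-0.0,"ay":-0.0,"az":-5.2,"jaw":0},{"tx":0.042,"ty":-0.003,"tz":-0.002,"ax":-0.0,"ay":-0.0,"az":-5.2,"jaw":0},{"tx":0.042,"ty":0.000,"tz":-0.002,"ax":-0.0,"ay":-0.0,"az":-5.2,"jaw":0},{"tx":0.042,"ty":0.004,"tz":-0.002,"ax":-0.0,"ay":-0.0,"az":-5.2,"jaw":0},{"tx":0.041,"ty":0.008,"tz":-0.002,"ax":-0.0,"ay":-0.0,"az":-5.2,"jaw":0},{"tx":0.040,"ty":0.012,"tz":-0.002,"ax":-0.0,"ay":-0.0,"az":-5.2,"jaw":0},{"tx":0.039,"ty":0.015,"tz":-0.002,"ax":-0.0,"ay":-0.0,"az":-5.2,"jaw":0},{"tx":0.037,"ty":0.019,"tz":-0.002,"ax":-0.0,"ay":-0.0,"az":-5.2,"jaw":0},{"tx":0.036,"ty":0.022,"tz":-0.002,"ax":-0.0,"ay":-0.0,"az":-5.2,"jaw":0}]
```

Call:
{"api": "move_arm", "payload": {"rows": [{"tx":0.038,"ty":-0.018,"tz":-0.005,"az":-5.2,"jaw":0},{"tx":0.039,"ty":-0.014,"tz":-0.005,"az":-5.2,"jaw":0},{"tx":0.04,"ty":-0.011,"tz":-0.005,"az":-5.2,"jaw":0},{"tx":0.041,"ty":-0.007,"tz":-0.005,"az":-5.2,"jaw":0},{"tx":0.042,"ty":-0.003,"tz":-0.005,"az":-5.2,"jaw":0},{"tx":0.042,"ty":0,"tz":-0.002,"az":-5.2,"jaw":0},{"tx":0.042,"ty":0.004,"tz":-0.002,"az":-5.2,"jaw":0},{"tx":0.041,"ty":0.008,"tz":-0.002,"az":-5.2,"jaw":0},{"tx":0.04,"ty":0.012,"tz":-0.002,"az":-5.2,"jaw":0},{"tx":0.039,"ty":0.015,"tz":-0.002,"az":-5.2,"jaw":0},{"tx":0.037,"ty":0.019,"tz":-0.002,"az":-5.2,"jaw":0},{"tx":0.036,"ty":0.022,"tz":-0.002,"az":-5.2,"jaw":0}]}}

```text
schema error: expected keys tx, ty, tz, ax, ay, az, jaw
```

```bash
python3 -c "
from h import *
plan([.555,-.26,.23],79,3)
d=grab('wrist','w1.png');print(proj(d,[.5697,-.182,.096]))"
```

```text
t 0.35 p [ 0.184  -0.5972  0.2047] w 0.999 F [-0.2  1.2 -0.2] T [-0.02 -0.01  0.04]
R [[0.956, 0.294, -0.0], [0.294, -0.956, 0.0], [0.0, -0.0, -1.0]] j [-1.391  0.053  1.613  0.     1.476 -0.119]
[{"tx":0.151,"ty":-0.071,"tz":-0.008,"ax":-0.0,"ay":-0.0,"az":-20.6,"jaw":0},{"tx":0.167,"ty":-0.013,"tz":-0.008,"ax":-0.0,"ay":-0.0,"az":-20.6,"jaw":0},{"tx":0.161,"ty":0.046,"tz":-0.008,"ax":-0.0,"ay":-0.0,"az":-20.6,"jaw":0}]
[-416.70037902 -933.62918895]
```

View pics/w1.png

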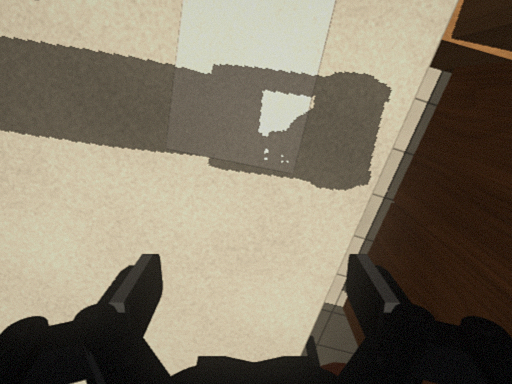

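The move call was refused because every key is required, so the picture is still the start view.

Call:
{"api": "move_arm", "payload": {"rows": [{"tx":0.038,"ty":-0.018,"tz":-0.005,"ax":0,"ay":0,"az":-5.2,"jaw":0},{"tx":0.039,"ty":-0.014,"tz":-0.005,"ax":0,"ay":0,"az":-5.2,"jaw":0},{"tx":0.04,"ty":-0.011,"tz":-0.005,"ax":0,"ay":0,"az":-5.2,"jaw":0},{"tx":0.041,"ty":-0.007,"tz":-0.005,"ax":0,"ay":0,"az":-5.2,"jaw":0},{"tx":0.042,"ty":-0.003,"tz":-0.005,"ax":0,"ay":0,"az":-5.2,"jaw":0},{"tx":0.042,"ty":0,"tz":-0.002,"ax":0,"ay":0,"az":-5.2,"jaw":0},{"tx":0.042,"ty":0.004,"tz":-0.002,"ax":0,"ay":0,"az":-5.2,"jaw":0},{"tx":0.041,"ty":0.008,"tz":-0.002,"ax":0,"ay":0,"az":-5.2,"jaw":0},{"tx":0.04,"ty":0.012,"tz":-0.002,"ax":0,"ay":0,"az":-5.2,"jaw":0},{"tx":0.039,"ty":0.015,"tz":-0.002,"ax":0,"ay":0,"az":-5.2,"jaw":0},{"tx":0.037,"ty":0.019,"tz":-0.002,"ax":0,"ay":0,"az":-5.2,"jaw":0},{"tx":0.036,"ty":0.022,"tz":-0.002,"ax":0,"ay":0,"az":-5.2,"jaw":0}]}}

```text
time: 1.6
tool_pos: [0.5582, -0.2426, 0.2462]
tool_rot: [0.002, 0.758, 0.653, 0.0]
contact_force: [0.8, -0.2, -0.5]
gripper_width: 1.002
```

```bash
python3 -c "
from h import *
plan([.555,-.26,.23],79,3)
d=grab('wrist','w2.png');print(proj(d,[.5697,-.182,.096]))"
```

```text
t 1.6 p [ 0.5582 -0.2426  0.2462] w 1.002 F [ 0.8 -0.2 -0.5] T [-0.    0.01 -0.02]
R [[0.148, 0.989, 0.003], [0.989, -0.148, -0.003], [-0.003, 0.003, -1.0]] j [-5.310e-01 -1.000e-02  1.608e+00 -1.000e-03  1.539e+00 -3.830e-01]
[{"tx":-0.006,"ty":-0.000,"tz":0.005,"ax":0.1,"ay":0.1,"az":0.8,"jaw":0},{"tx":-0.006,"ty":-0.000,"tz":0.005,"ax":0.1,"ay":0.1,"az":0.8,"jaw":0},{"tx":-0.006,"ty":-0.000,"tz":0.005,"ax":0.1,"ay":0.1,"az":0.8,"jaw":0}]
[255.97862933 107.89485779]
```

View pics/w2.png

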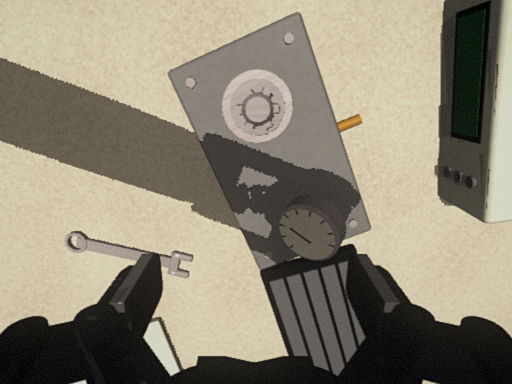

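```bash
python3 -c "
from h import *
d=grab('wrist')
c=d['color'][60:150,212:302,::-1]
a=cv2.resize(c,None,fx=6.6,fy=6.6,interpolation=cv2.INTER_CUBIC)
cv2.imwrite('pics/t1.png',cv2.normalize(a,None,-60,300,cv2.NORM_MINMAX))"
```

```text
(no output)
```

View pics/t1.png

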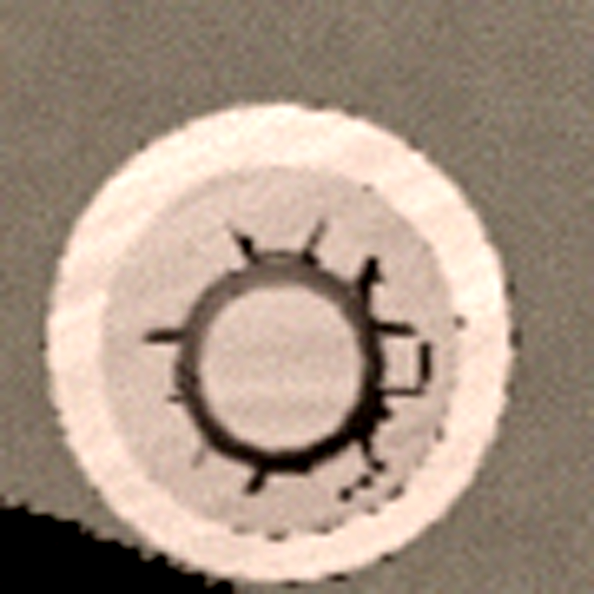

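The zoom shows the teeth clearly: one points right at crop (415,362), one left at (165,367), and there is a gap centred at the top (278,238). I'll convert these to world directions.

```bash
python3 -c "
from h import *
st()
d=grab('wrist')
f=lambda x,y,z:ray(d,212+x/6.6-.42,60+y/6.6-.42,z)
A=f(165,367,.088);B=f(412,363,.088);C=f(278,238,.088)
print(A,B,C,np.degrees(np.arctan2(*(B-A)[[1,0]])))
print('collar c',f(280,343,.066), 'nose c',f(280,367,.096))
# collar ellipse check
c=(np.array(d['color'])[60:150,212:302])
o=f(280,366,.088);print('o',o);g=C-o;print('gap dir',np.degrees(np.arctan2(g[1],g[0])))
for p in [(240,238),(318,238),(150,335),(372,268),(378,460),(255,485),(395,328),(400,390)]:
  g=f(*p,.088)-o;print(p,np.linalg.norm(g),np.degrees(np.arctan2(g[1],g[0])))
"
```

```text
t 1.7 p [ 0.56   -0.2403  0.2463] w 0.997 F [-1.2 -0.1 -0.4] T [-0.04 -0.04  0.03]
R [[0.145, 0.989, 0.004], [0.989, -0.145, -0.002], [-0.001, 0.004, -1.0]] j [-0.528 -0.009  1.607  0.     1.539 -0.382]
[ 0.55136132 -0.18401162  0.088     ] [ 0.58817697 -0.1888708   0.088     ] [ 0.57088582 -0.1681374   0.088     ] -7.518826181485319
collar c [ 0.56882549 -0.1845737   0.066     ] nose c [ 0.56853225 -0.1859149   0.096     ]
o [ 0.56848603 -0.18639927  0.088     ]
gap dir 82.51367606560896
(240, 238) 0.01934087782467991 99.37221839120014
(318, 238) 0.019251239014335578 64.65165641550664
(150, 335) 0.019975056059448364 158.49486730923056
(372, 268) 0.019660243394931068 37.6580201087118
(378, 460) 0.020450902370944903 -51.484052275004494
(255, 485) 0.01814503399522371 -110.57058835304285
(395, 328) 0.018066793421833118 9.428846647582771
(400, 390) 0.018448742337426282 -19.451711520464467
```

Teeth are at about -7° + 60k, so the key's bar needs yaw 23° + 60k, for example 143°, close to the 146° it stands at. Spindle axis is about (0.569,-0.184). Next I go above the key.

```bash
python3 -c "
from h import *
plan([.49,.067,.22],146,11)"
```

```text
t 1.75 p [ 0.5585 -0.242   0.2461] w 1.002 F [ 0.1  0.3 -0.5] T [-0.05  0.05  0.01]
R [[0.148, 0.989, 0.003], [0.989, -0.148, -0.003], [-0.002, 0.003, -1.0]] j [-5.310e-01 -9.000e-03  1.608e+00 -1.000e-03  1.539e+00 -3.820e-01]
[{"tx":0.027,"ty":-0.010,"tz":0.002,"ax":0.0,"ay":0.0,"az":-5.9,"jaw":0},{"tx":0.028,"ty":-0.008,"tz":0.002,"ax":0.0,"ay":0.0,"az":-5.9,"jaw":0},{"tx":0.028,"ty":-0.005,"tz":0.002,"ax":0.0,"ay":0.0,"az":-5.9,"jaw":0},{"tx":0.029,"ty":-0.002,"tz":0.002,"ax":0.0,"ay":0.0,"az":-5.9,"jaw":0},{"tx":0.029,"ty":0.001,"tz":0.002,"ax":0.0,"ay":0.0,"az":-5.9,"jaw":0},{"tx":0.028,"ty":0.004,"tz":0.002,"ax":0.0,"ay":0.0,"az":-5.9,"jaw":0},{"tx":0.028,"ty":0.007,"tz":0.002,"ax":0.0,"ay":0.0,"az":-5.9,"jaw":0},{"tx":0.027,"ty":0.010,"tz":0.002,"ax":0.0,"ay":0.0,"az":-5.9,"jaw":0},{"tx":0.026,"ty":0.013,"tz":0.002,"ax":0.0,"ay":0.0,"az":-5.9,"jaw":0},{"tx":0.024,"ty":0.015,"tz":0.002,"ax":0.0,"ay":0.0,"az":-5.9,"jaw":0},{"tx":0.023,"ty":0.018,"tz":0.002,"ax":0.0,"ay":0.0,"az":-5.9,"jaw":0}]
```

Call:
{"api": "move_arm", "payload": {"rows": [{"tx":0.027,"ty":-0.01,"tz":0.002,"ax":0,"ay":0,"az":-5.9,"jaw":0},{"tx":0.028,"ty":-0.008,"tz":0.002,"ax":0,"ay":0,"az":-5.9,"jaw":0},{"tx":0.028,"ty":-0.005,"tz":0.002,"ax":0,"ay":0,"az":-5.9,"jaw":0},{"tx":0.029,"ty":-0.002,"tz":0.002,"ax":0,"ay":0,"az":-5.9,"jaw":0},{"tx":0.029,"ty":0.001,"tz":0.002,"ax":0,"ay":0,"az":-5.9,"jaw":0},{"tx":0.028,"ty":0.004,"tz":0.002,"ax":0,"ay":0,"az":-5.9,"jaw":0},{"tx":0.028,"ty":0.007,"tz":0.002,"ax":0,"ay":0,"az":-5.9,"jaw":0},{"tx":0.027,"ty":0.01,"tz":0.002,"ax":0,"ay":0,"az":-5.9,"jaw":0},{"tx":0.026,"ty":0.013,"tz":0.002,"ax":0,"ay":0,"az":-5.9,"jaw":0},{"tx":0.024,"ty":0.015,"tz":0.002,"ax":0,"ay":0,"az":-5.9,"jaw":0},{"tx":0.023,"ty":0.018,"tz":0.002,"ax":0,"ay":0,"az":-5.9,"jaw":0}]}}

```text
time: 2.85
tool_pos: [0.4787, 0.0639, 0.2206]
tool_rot: [0.002, 0.28, 0.96, -0.004]
contact_force: [0.0, 0.3, 0.5]
gripper_width: 0.998
```

```bash
python3 -c "
from h import *
for i in range(3): st(); d=grab('wrist','w3.png')
print(proj(d,[.424,.112,.038]))
import pickle; pickle.dump(d,open('w3.pkl','wb'))
u,v=proj(d,[.424,.112,.06]).astype(int)
cv2.imwrite('pics/k3.png',cv2.resize(d['color'][max(0,v-60):v+60,u-60:u+60,::-1],None,fx=5,fy=5,interpolation=cv2.INTER_CUBIC));print(u,v)"
```

```text
t 2.85 p [0.4787 0.0639 0.2206] w 0.998 F [0.  0.3 0.5] T [-0.   -0.    0.02]
R [[-0.844, 0.537, 0.002], [0.537, 0.844, -0.008], [-0.006, -0.006, -1.0]] j [-0.016 -0.307  1.915 -0.008  1.532 -1.02 ]
t 2.9 p [0.4775 0.0673 0.2202] w 1.001 F [-0.9  2.6 -0.4] T [ 0.08  0.   -0.05]
R [[-0.847, 0.532, 0.0], [0.532, 0.847, -0.005], [-0.003, -0.004, -1.0]] j [-0.011 -0.308  1.916 -0.005  1.533 -1.021]
t 2.95 p [0.4781 0.0654 0.2203] w 0.998 F [-0.  -0.  -0.1] T [ 0.01 -0.05  0.03]
R [[-0.844, 0.536, 0.001], [0.536, 0.844, -0.007], [-0.004, -0.005, -1.0]] j [-0.014 -0.308  1.915 -0.007  1.533 -1.019]
[264.55259229  96.76620732]
265 97
```

View pics/k3.png

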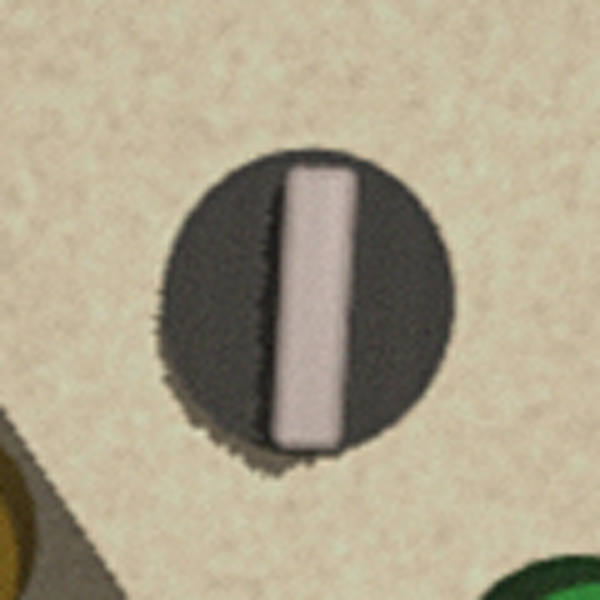

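View pics/w3.png

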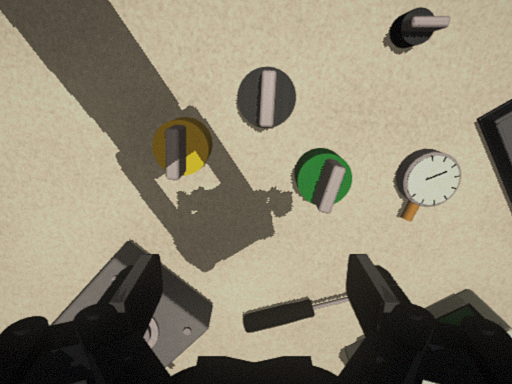

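The key is at (266,97), cleanly isolated, with a dark hub and light bar. I'll fit the bar and hub.

```bash
python3 -c "
from h import *
import pickle; d=pickle.load(open('w3.pkl','rb'))
c=d['color']; hsv=cv2.cvtColor(c,cv2.COLOR_RGB2HSV); u,v=266,97
sub=c[v-40:v+40,u-40:u+40].astype(int)
mx=sub.max(2); m=np.zeros(mx.shape,np.uint8)
yy,xx=np.mgrid[:80,:80]
dark=((mx<105)&(abs(sub[...,0]-sub[...,2])<25)).astype(np.uint8)
disk=(xx-40)**2+(yy-40)**2
bar=((mx>125)&(sub[...,0]-sub[...,2]<38)&(disk<27.5**2)).astype(np.uint8)
n,l,s,ce=cv2.connectedComponentsWithStats(bar); k=1+np.argmax(s[1:,4]); print(s[k],ce[k])
pts=np.argwhere(l==k)[:,::-1].astype(np.float32); r=cv2.minAreaRect(pts); print(r)
bx=cv2.boxPoints(r)+[u-40,v-40]; W=np.array([ray(d,*p,.076) for p in bx]); print(W, 'c',W.mean(0),[np.linalg.norm(W[i]-W[(i+1)%4]) for i in range(4)])
e=max([(np.linalg.norm(W[i]-W[(i+1)%4]),i) for i in range(4)])[1]; q=W[(e+1)%4]-W[e]; print(np.degrees(np.arctan2(q[1],q[0])))
cen=pts.mean(0)+[u-40,v-40]; print('cent',ray(d,*cen,.076)); ev=np.linalg.eigh(np.cov((pts).T))[1][:,1]; a=ray(d,*(cen+ev*20),.076)-ray(d,*(cen-ev*20),.076); print('pca',np.degrees(np.arctan2(a[1],a[0])))
dd=lambda x,y:ray(d,265-60+x/5-.4,97-60+y/5-.4,.038)
print('hub c',dd(308,300),dd(160,300),dd(456,300),np.linalg.norm(dd(160,300)-dd(456,300)))
"
```

```text
[ 34  13  16  55 700] [41.48142857 40.25      ]
((41.541542053222656, 40.2523078918457), (13.090924263000488, 54.13874053955078), 3.1798300743103027)
[[0.44111564 0.09448879 0.076     ]
 [0.40166695 0.12255172 0.076     ]
 [0.4085859  0.1322547  0.076     ]
 [0.44841399 0.10468383 0.076     ]] c [0.42494562 0.11349476 0.076     ] [np.float64(0.048412055804110794), np.float64(0.011917206465281107), np.float64(0.04843995676758107), np.float64(0.012538125580492897)]
-34.692802255667544
cent [0.42440985 0.11380041 0.076     ]
pca -35.4765782530108
hub c [0.4247842  0.11354107 0.038     ] [0.40814589 0.08742159 0.038     ] [0.4414064  0.13963527 0.038     ] 0.061907425795910076
```

```bash
python3 -c "
from h import *
plan([.4247,.1133,.12],145,4)"
```

```text
t 3.0 p [0.4787 0.0642 0.2206] w 0.999 F [-0.  -0.4 -0.5] T [0.02 0.01 0.07]
R [[-0.843, 0.538, 0.002], [0.538, 0.843, -0.008], [-0.006, -0.006, -1.0]] j [-0.016 -0.307  1.915 -0.008  1.532 -1.018]
[{"tx":0.018,"ty":0.003,"tz":0.025,"ax":-0.1,"ay":0.1,"az":0.6,"jaw":0},{"tx":0.018,"ty":0.003,"tz":0.025,"ax":-0.1,"ay":0.1,"az":0.6,"jaw":0},{"tx":0.018,"ty":0.003,"tz":0.025,"ax":-0.1,"ay":0.1,"az":0.6,"jaw":0},{"tx":0.018,"ty":0.003,"tz":0.025,"ax":-0.1,"ay":0.1,"az":0.6,"jaw":0}]
```

Call:
{"api": "move_arm", "payload": {"rows": [{"tx":0.018,"ty":0.003,"tz":0.025,"ax":-0.1,"ay":0.1,"az":0.6,"jaw":0},{"tx":0.018,"ty":0.003,"tz":0.025,"ax":-0.1,"ay":0.1,"az":0.6,"jaw":0},{"tx":0.018,"ty":0.003,"tz":0.025,"ax":-0.1,"ay":0.1,"az":0.6,"jaw":0},{"tx":0.018,"ty":0.003,"tz":0.025,"ax":-0.1,"ay":0.1,"az":0.6,"jaw":0},{"tx":0,"ty":0,"tz":0,"ax":0,"ay":0,"az":0,"jaw":0}]}}

```text
time: 3.5
tool_pos: [0.4273, 0.1078, 0.119]
tool_rot: [0.003, 0.309, 0.951, -0.0]
contact_force: [0.2, -1.4, -0.8]
gripper_width: 1.005
```

```bash
python3 -c "
from h import *
d=grab('wrist');
plan([.4247,.1133,.044],145,4)
d=grab('wrist');
plan([.4247,.1133,.044],145,1)"
```

```text
t 3.55 p [0.4293 0.1074 0.1214] w 1.002 F [-0.  -0.1  0.5] T [ 0.02  0.08 -0.01]
R [[-0.809, 0.588, 0.009], [0.588, 0.809, -0.002], [-0.009, 0.004, -1.0]] j [ 0.079 -0.351  2.115 -0.003  1.368 -0.863]
[{"tx":0.002,"ty":0.000,"tz":0.019,"ax":0.1,"ay":0.1,"az":-0.3,"jaw":0},{"tx":0.002,"ty":0.000,"tz":0.019,"ax":0.1,"ay":0.1,"az":-0.3,"jaw":0},{"tx":0.002,"ty":0.000,"tz":0.019,"ax":0.1,"ay":0.1,"az":-0.3,"jaw":0},{"tx":0.002,"ty":0.001,"tz":0.019,"ax":0.1,"ay":0.1,"az":-0.3,"jaw":0}]
t 3.6 p [0.4311 0.1074 0.1233] w 0.999 F [-0.   0.1  0.5] T [ 0.03 -0.04 -0.08]
R [[-0.809, 0.588, 0.013], [0.588, 0.809, -0.002], [-0.011, 0.006, -1.0]] j [ 0.078 -0.351  2.112 -0.003  1.368 -0.863]
[{"tx":0.009,"ty":0.000,"tz":0.079,"ax":0.4,"ay":0.7,"az":-1.0,"jaw":0}]
```

Call:
{"api": "move_arm", "payload": {"rows": [{"tx":0.003,"ty":0,"tz":0.02,"ax":0.1,"ay":0.2,"az":-0.3,"jaw":0},{"tx":0.003,"ty":0,"tz":0.02,"ax":0.1,"ay":0.2,"az":-0.3,"jaw":0},{"tx":0.002,"ty":0,"tz":0.016,"ax":0.1,"ay":0.2,"az":-0.3,"jaw":0},{"tx":0,"ty":0,"tz":0.008,"ax":0,"ay":0,"az":0,"jaw":0},{"tx":0,"ty":0,"tz":0,"ax":0,"ay":0,"az":0,"jaw":0}]}}

```text
time: 4.1
tool_pos: [0.4381, 0.1075, 0.0698]
tool_rot: [0.011, 0.305, 0.952, 0.003]
contact_force: [-0.2, -0.4, -0.9]
gripper_width: 0.999
```

```bash
python3 -c "
from h import *
d=grab('wrist');
plan([.4247,.1133,.044],145,1)
d=grab('wrist','w4.png');
plan([.4247,.1133,.044],145,1)"
```

```text
t 4.15 p [0.4387 0.1076 0.0706] w 1.0 F [-0.1  0.4  0.1] T [0.01 0.04 0.01]
R [[-0.813, 0.581, 0.024], [0.582, 0.813, -0.001], [-0.02, 0.014, -1.0]] j [ 0.077 -0.275  2.147 -0.003  1.246 -0.872]
[{"tx":0.015,"ty":-0.004,"tz":0.026,"ax":0.8,"ay":1.2,"az":-0.6,"jaw":0}]
t 4.2 p [0.4387 0.1078 0.0708] w 0.996 F [ 0.   0.2 -0.5] T [ 0.01 -0.02 -0.01]
R [[-0.813, 0.581, 0.025], [0.581, 0.814, -0.0], [-0.02, 0.014, -1.0]] j [ 7.800e-02 -2.760e-01  2.147e+00 -2.000e-03  1.246e+00 -8.720e-01]
[{"tx":0.015,"ty":-0.004,"tz":0.026,"ax":0.8,"ay":1.2,"az":-0.6,"jaw":0}]
```

View pics/w4.png

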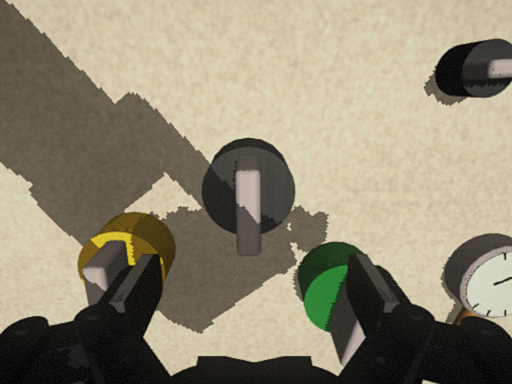

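Call:
{"api": "move_arm", "payload": {"rows": [{"tx":0.009,"ty":-0.002,"tz":0.005,"ax":0.5,"ay":0.8,"az":-0.4,"jaw":80},{"tx":0.006,"ty":-0.002,"tz":0.01,"ax":0.3,"ay":0.5,"az":-0.2,"jaw":80},{"tx":0.003,"ty":-0.001,"tz":0.01,"ax":0,"ay":0,"az":0,"jaw":80},{"tx":0,"ty":0,"tz":0,"ax":0,"ay":0,"az":0,"jaw":80}]}}

```text
time: 4.6
tool_pos: [0.4219, 0.1146, 0.0464]
tool_rot: [0.0, 0.3, 0.954, 0.001]
contact_force: [0.5, -0.3, -0.1]
gripper_width: 0.685
```

```bash
python3 -c "
from h import *
d=grab('wrist');
plan([.4247,.1133,.044],145,1)
d=grab('wrist','w5.png');
plan([.4247,.1133,.044],145,1)"
```

```text
t 4.65 p [0.4226 0.1146 0.0471] w 0.684 F [ 0.2 -0.1  0.2] T [ 0.07 -0.02 -0.03]
R [[-0.82, 0.572, 0.002], [0.572, 0.82, 0.002], [-0.0, 0.003, -1.0]] j [ 9.300e-02 -2.620e-01  2.179e+00  2.000e-03  1.223e+00 -8.680e-01]
[{"tx":-0.003,"ty":0.000,"tz":0.003,"ax":0.1,"ay":0.0,"az":0.1,"jaw":0}]
t 4.7 p [0.4232 0.1146 0.0477] w 0.683 F [-0.   0.2  1.1] T [0.01 0.04 0.  ]
R [[-0.82, 0.573, 0.003], [0.573, 0.82, 0.002], [-0.001, 0.003, -1.0]] j [ 9.300e-02 -2.620e-01  2.178e+00  2.000e-03  1.223e+00 -8.680e-01]
[{"tx":-0.002,"ty":-0.000,"tz":0.004,"ax":0.2,"ay":0.1,"az":0.1,"jaw":0}]
```

Call:
{"api": "move_arm", "payload": {"rows": [{"tx":-0.002,"ty":0,"tz":0.003,"ax":0.2,"ay":0,"az":0.1,"jaw":80},{"tx":0,"ty":0,"tz":0,"ax":0,"ay":0,"az":0,"jaw":255},{"tx":0,"ty":0,"tz":0,"ax":0,"ay":0,"az":0,"jaw":255},{"tx":0,"ty":0,"tz":0,"ax":0,"ay":0,"az":0,"jaw":255},{"tx":0,"ty":0,"tz":0,"ax":0,"ay":0,"az":0,"jaw":255},{"tx":0,"ty":0,"tz":0,"ax":0,"ay":0,"az":0,"jaw":255},{"tx":0,"ty":0,"tz":0,"ax":0,"ay":0,"az":0,"jaw":255}]}}

```text
time: 5.4
tool_pos: [0.4258, 0.1132, 0.0455]
tool_rot: [0.001, 0.301, 0.954, -0.0]
contact_force: [-0.8, -0.9, 0.9]
gripper_width: 0.131
```

```bash
python3 -c "
from h import *
for i in range(3): d=grab('wrist','w6.png');st()"
```

```text
t 5.45 p [0.4258 0.1132 0.0455] w 0.132 F [-1.2  0.4 -0.7] T [-0.03  0.09  0.02]
R [[-0.819, 0.574, 0.002], [0.574, 0.819, -0.002], [-0.002, -0.0, -1.0]] j [ 9.200e-02 -2.510e-01  2.173e+00 -2.000e-03  1.218e+00 -8.670e-01]
t 5.5 p [0.4258 0.1132 0.0455] w 0.136 F [-0.4 -0.6 -0.2] T [-0.07  0.08  0.05]
R [[-0.819, 0.574, 0.002], [0.574, 0.819, -0.002], [-0.003, -0.0, -1.0]] j [ 9.200e-02 -2.510e-01  2.173e+00 -2.000e-03  1.218e+00 -8.670e-01]
t 5.55 p [0.4258 0.1132 0.0455] w 0.136 F [-0.3 -0.9  0.7] T [-0.08  0.1  -0.  ]
R [[-0.819, 0.574, 0.002], [0.574, 0.819, -0.002], [-0.002, -0.0, -1.0]] j [ 9.200e-02 -2.510e-01  2.173e+00 -2.000e-03  1.218e+00 -8.670e-01]
```

View pics/w6.png

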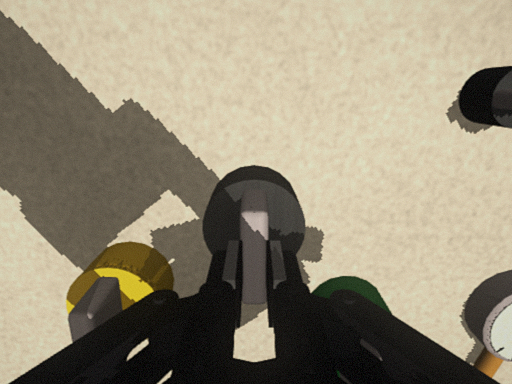

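Bar gripped (jaw 0.135, about 12 mm). I'll lift and carry it.

Call:
{"api": "move_arm", "payload": {"rows": [{"tx":0,"ty":0,"tz":-0.025,"ax":0,"ay":0,"az":0,"jaw":255},{"tx":0,"ty":0,"tz":-0.045,"ax":0,"ay":0,"az":0,"jaw":255},{"tx":0,"ty":0,"tz":-0.045,"ax":0,"ay":0,"az":0,"jaw":255},{"tx":0,"ty":0,"tz":-0.045,"ax":0,"ay":0,"az":0,"jaw":255},{"tx":0,"ty":0,"tz":-0.005,"ax":0,"ay":0,"az":0,"jaw":255}]}}

```text
time: 6.05
tool_pos: [0.4213, 0.1134, 0.2094]
tool_rot: [-0.005, 0.301, 0.954, -0.002]
contact_force: [1.0, -0.5, -1.9]
gripper_width: 0.137
```

```bash
python3 -c "
from h import *
plan([.570,-.1845,.2],143,10,255)"
```

```text
t 6.05 p [0.4213 0.1134 0.2094] w 0.137 F [ 1.  -0.5 -1.9] T [ 0.04 -0.07  0.01]
R [[-0.819, 0.574, -0.01], [0.574, 0.819, -0.001], [0.008, -0.007, -1.0]] j [ 9.200e-02 -4.200e-01  2.018e+00 -1.000e-03  1.554e+00 -8.670e-01]
[{"tx":-0.029,"ty":-0.016,"tz":0.001,"ax":-0.0,"ay":-0.0,"az":0.2,"jaw":255},{"tx":-0.029,"ty":-0.016,"tz":0.001,"ax":-0.0,"ay":-0.0,"az":0.2,"jaw":255},{"tx":-0.029,"ty":-0.016,"tz":0.001,"ax":-0.0,"ay":-0.0,"az":0.2,"jaw":255},{"tx":-0.029,"ty":-0.016,"tz":0.001,"ax":-0.0,"ay":-0.0,"az":0.2,"jaw":255},{"tx":-0.029,"ty":-0.015,"tz":0.001,"ax":-0.0,"ay":-0.0,"az":0.2,"jaw":255},{"tx":-0.030,"ty":-0.015,"tz":0.001,"ax":-0.0,"ay":-0.0,"az":0.2,"jaw":255},{"tx":-0.030,"ty":-0.015,"tz":0.001,"ax":-0.0,"ay":-0.0,"az":0.2,"jaw":255},{"tx":-0.030,"ty":-0.015,"tz":0.001,"ax":-0.0,"ay":-0.0,"az":0.2,"jaw":255},{"tx":-0.030,"ty":-0.015,"tz":0.001,"ax":-0.0,"ay":-0.0,"az":0.2,"jaw":255},{"tx":-0.030,"ty":-0.015,"tz":0.001,"ax":-0.0,"ay":-0.0,"az":0.2,"jaw":255}]
```

Call:
{"api": "move_arm", "payload": {"rows": [{"tx":-0.029,"ty":-0.016,"tz":0.001,"ax":0,"ay":0,"az":0.2,"jaw":255},{"tx":-0.029,"ty":-0.016,"tz":0.001,"ax":0,"ay":0,"az":0.2,"jaw":255},{"tx":-0.029,"ty":-0.016,"tz":0.001,"ax":0,"ay":0,"az":0.2,"jaw":255},{"tx":-0.029,"ty":-0.016,"tz":0.001,"ax":0,"ay":0,"az":0.2,"jaw":255},{"tx":-0.029,"ty":-0.015,"tz":0.001,"ax":0,"ay":0,"az":0.2,"jaw":255},{"tx":-0.03,"ty":-0.015,"tz":0.001,"ax":0,"ay":0,"az":0.2,"jaw":255},{"tx":-0.03,"ty":-0.015,"tz":0.001,"ax":0,"ay":0,"az":0.2,"jaw":255},{"tx":-0.03,"ty":-0.015,"tz":0.001,"ax":0,"ay":0,"az":0.2,"jaw":255},{"tx":-0.03,"ty":-0.015,"tz":0.001,"ax":0,"ay":0,"az":0.2,"jaw":255},{"tx":-0.025,"ty":-0.013,"tz":0.001,"ax":0,"ay":0,"az":0.2,"jaw":255},{"tx":0,"ty":0,"tz":0,"ax":0,"ay":0,"az":0,"jaw":255}]}}

```text
time: 7.15
tool_pos: [0.5664, -0.1873, 0.1783]
tool_rot: [-0.014, 0.316, 0.949, 0.0]
contact_force: [0.4, 1.3, -2.8]
gripper_width: 0.131
```

```bash
python3 -c "
from h import *
d=grab('wrist','w7.png');plan([.570,-.1845,.2],143,1,255)
d=grab('side','s7.png');plan([.570,-.1845,.16],143,2,255)"
```

```text
t 7.2 p [ 0.5656 -0.1857  0.1778] w 0.127 F [ 0.2  1.7 -3.4] T [-0.01 -0.02 -0.  ]
R [[-0.8, 0.599, -0.028], [0.599, 0.8, 0.011], [0.029, -0.008, -1.0]] j [-0.441  0.023  1.69  -0.002  1.46  -1.369]
[{"tx":-0.002,"ty":0.003,"tz":-0.022,"ax":-0.5,"ay":-1.7,"az":0.2,"jaw":255}]
t 7.25 p [ 0.5654 -0.1847  0.1783] w 0.128 F [ 0.1 -0.1 -3.8] T [ 0.02 -0.04 -0.04]
R [[-0.801, 0.599, -0.028], [0.598, 0.801, 0.011], [0.029, -0.008, -1.0]] j [-0.44   0.021  1.69  -0.002  1.46  -1.369]
[{"tx":-0.002,"ty":0.002,"tz":0.009,"ax":-0.2,"ay":-0.8,"az":0.1,"jaw":255},{"tx":-0.002,"ty":0.001,"tz":0.009,"ax":-0.2,"ay":-0.8,"az":0.1,"jaw":255}]
```

View pics/w7.png

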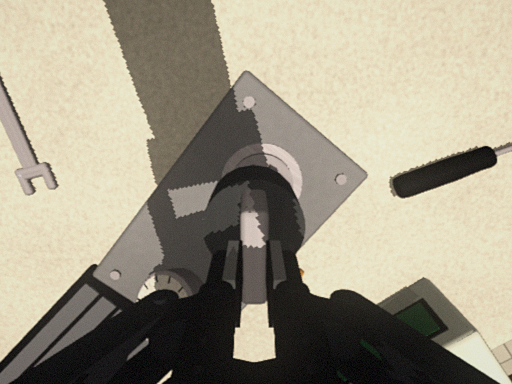

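View pics/s7.png

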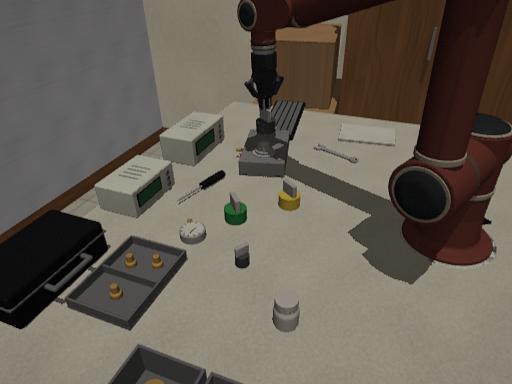

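Call:
{"api": "move_arm", "payload": {"rows": [{"tx":-0.002,"ty":0.003,"tz":0.004,"ax":-0.4,"ay":-1.3,"az":0.2,"jaw":255},{"tx":-0.001,"ty":0,"tz":0.005,"ax":-0.1,"ay":-0.4,"az":0,"jaw":255},{"tx":0,"ty":0,"tz":0,"ax":0,"ay":0,"az":0,"jaw":255}]}}

```text
time: 7.55
tool_pos: [0.5678, -0.1809, 0.1664]
tool_rot: [-0.001, 0.316, 0.949, 0.001]
contact_force: [-1.1, 0.3, -4.0]
gripper_width: 0.135
```

```bash
python3 -c "
from h import *
d=grab('wrist','w8.png');plan([.570,-.184,.145],143,1,255)
d=grab('wrist');plan([.570,-.184,.145],143,1,255)
c=d['color'][100:300,150:390,::-1];cv2.imwrite('pics/w8.png',cv2.resize(c,None,fx=3,fy=3,interpolation=cv2.INTER_CUBIC))
import pickle; pickle.dump(d,open('w8.pkl','wb'))"
```

```text
t 7.6 p [ 0.568  -0.1809  0.1667] w 0.136 F [ 0.1  0.4 -2.8] T [-0.02  0.   -0.03]
R [[-0.8, 0.6, -0.001], [0.6, 0.8, 0.003], [0.003, 0.001, -1.0]] j [-0.434  0.012  1.719  0.002  1.413 -1.362]
[{"tx":-0.004,"ty":-0.001,"tz":0.022,"ax":0.1,"ay":-0.2,"az":0.2,"jaw":255}]
t 7.65 p [ 0.5684 -0.1813  0.1673] w 0.135 F [-0.4  0.4 -1.6] T [ 0.    0.03 -0.  ]
R [[-0.8, 0.6, -0.0], [0.6, 0.8, 0.002], [0.002, 0.001, -1.0]] j [-0.434  0.012  1.718  0.002  1.413 -1.362]
[{"tx":-0.003,"ty":-0.001,"tz":0.022,"ax":0.1,"ay":-0.1,"az":0.2,"jaw":255}]
```

View pics/w8.png

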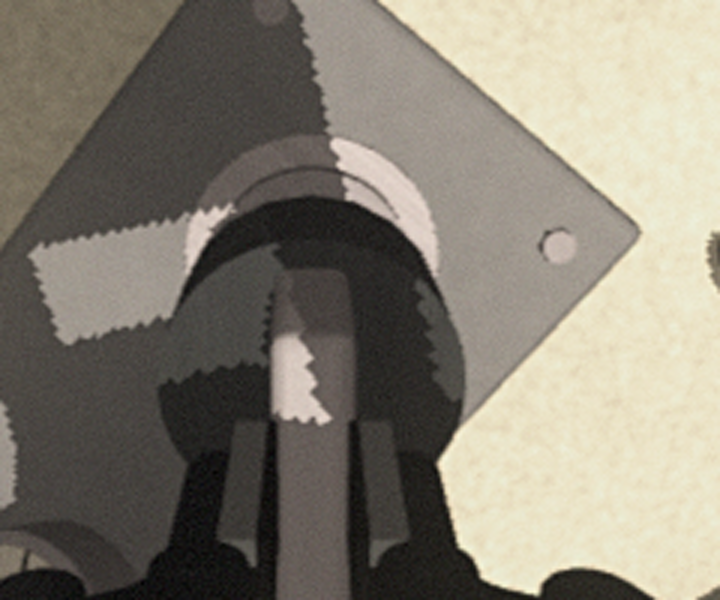

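```bash
python3 -c "
from h import *
import pickle; d=pickle.load(open('w8.pkl','rb'))
f=lambda x,y,z:ray(d,150+x/3-.33,100+y/3-.33,z)
tx=np.array([-.8,.6,0]);ty=np.array([.6,.8,0])
p=np.array([.5684,-.1813,0])
e=f(310,134,.066);c=e-.029*tx;print('spindle from collar arc',c, 'rel tcp',(c-p)@tx,(c-p)@ty)
for q in [(183,260),(438,260)]: print('collar side',(f(*q,.066)-p)@ty)
for q in [(160,400),(465,400)]: print('hub side',(f(*q,.150)-p)@ty)
h=f(310,197,.122);print('hub lower far edge->centre',(h-.031*tx-p)@tx)
h=f(278,243,.160)  ;print('hub top far edge',(h-p)@tx)
k=f(637,232,.056);print('corner',k);a=np.radians(13.3)
ex=np.array([np.cos(a),np.sin(a),0]);ey=np.array([-np.sin(a),np.cos(a),0])
for sx in(1,-1): print(k-sx*.075*ex-.07*ey)
"
```

```text
spindle from collar arc [ 0.56256053 -0.1775342   0.066     ] rel tcp 0.0069310588522064455 -0.0004910456879470224
collar side -0.037653504242167
collar side 0.03684321104763249
hub side -0.03206922047494958
hub side 0.03227283918331252
hub lower far edge->centre -0.00026648127433882005
hub top far edge 0.030569105509587136
corner [ 0.62320202 -0.10035965  0.056     ]
[ 0.56631708 -0.1857359   0.056     ]
[ 0.71229391 -0.15122844  0.056     ]
```

The outer bright ring is a 75 mm flange; the inner arc at crop y = 168 is the 58 mm collar. Relative to the held hub, the spindle is about -2 mm in tool x and -0.7 mm in tool y. I'll correct for that and descend gently.

Call:
{"api": "move_arm", "payload": {"rows": [{"tx":-0.0025,"ty":-0.0007,"tz":0.01,"ax":0.1,"ay":-0.1,"az":0.2,"jaw":255},{"tx":0,"ty":0,"tz":0.008,"ax":0,"ay":0,"az":0,"jaw":255},{"tx":0,"ty":0,"tz":0.004,"ax":0,"ay":0,"az":0,"jaw":255},{"tx":0,"ty":0,"tz":0,"ax":0,"ay":0,"az":0,"jaw":255}]}}

```text
time: 8.05
tool_pos: [0.5702, -0.183, 0.1439]
tool_rot: [0.0, 0.317, 0.948, -0.0]
contact_force: [0.3, -0.1, -2.3]
gripper_width: 0.13
```

```bash
python3 -c "
from h import *
d=grab('wrist');plan([.570,-.184,.1335],143,1,255)
d=grab('wrist');plan([.570,-.184,.1335],143,1,255)
c=d['color'][100:300,150:390,::-1];cv2.imwrite('pics/w9.png',cv2.resize(c,None,fx=3,fy=3,interpolation=cv2.INTER_CUBIC))
s=grab('side');u,v=proj(s,[.569,-.184,.11]).astype(int);cv2.imwrite('pics/s9.png',cv2.resize(s['color'][v-50:v+50,u-60:u+60,::-1],None,fx=6,fy=6,interpolation=cv2.INTER_CUBIC))"
```

```text
t 8.1 p [ 0.5703 -0.1831  0.1442] w 0.132 F [-0.9  0.8 -2.9] T [-0.02 -0.01  0.02]
R [[-0.798, 0.602, 0.001], [0.602, 0.798, -0.001], [-0.001, -0.0, -1.0]] j [-0.435  0.035  1.734 -0.     1.371 -1.359]
[{"tx":-0.000,"ty":-0.001,"tz":0.011,"ax":-0.0,"ay":0.1,"az":-0.0,"jaw":255}]
t 8.15 p [ 0.5706 -0.1832  0.1448] w 0.134 F [-0.5  0.1 -3.1] T [-0.02 -0.02  0.01]
R [[-0.798, 0.602, 0.001], [0.602, 0.798, -0.001], [-0.002, -0.0, -1.0]] j [-4.350e-01  3.500e-02  1.733e+00 -1.000e-03  1.371e+00 -1.359e+00]
[{"tx":0.000,"ty":-0.001,"tz":0.011,"ax":-0.0,"ay":0.1,"az":-0.0,"jaw":255}]
```

View pics/s9.png

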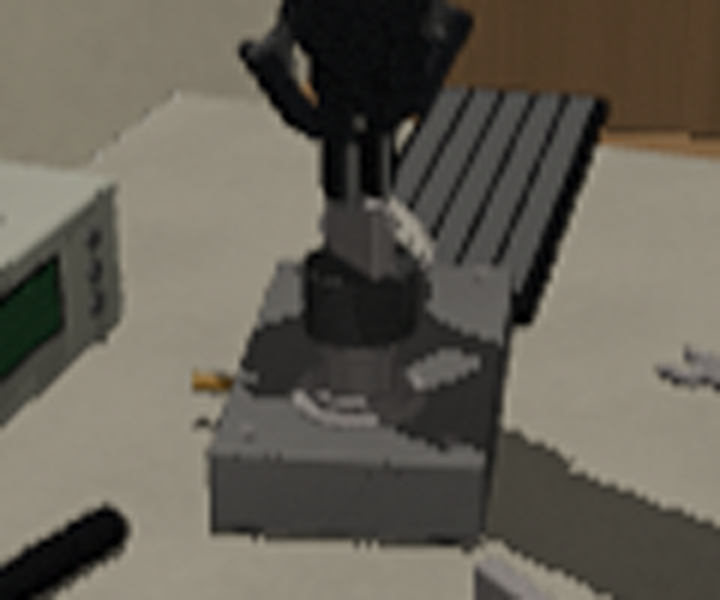

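View pics/w9.png

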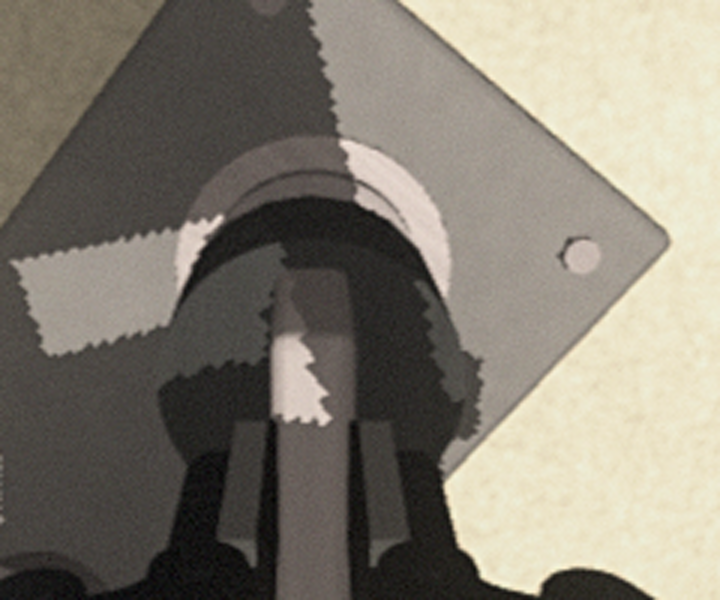

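Call:
{"api": "move_arm", "payload": {"rows": [{"tx":0,"ty":-0.0003,"tz":0.004,"ax":0,"ay":0,"az":0,"jaw":255},{"tx":0,"ty":0,"tz":0.003,"ax":0,"ay":0,"az":0,"jaw":255},{"tx":0,"ty":0,"tz":0.003,"ax":0,"ay":0,"az":0,"jaw":255}]}}

```text
time: 8.5
tool_pos: [0.5717, -0.1842, 0.1362]
tool_rot: [0.003, 0.318, 0.948, -0.001]
contact_force: [-0.6, 0.6, -2.6]
gripper_width: 0.135
```

```bash
python3 -c "
from h import *
st()"
```

```text
t 8.5 p [ 0.5717 -0.1842  0.1362] w 0.135 F [-0.6  0.6 -2.6] T [-0.    0.06  0.  ]
R [[-0.798, 0.602, 0.005], [0.602, 0.798, -0.003], [-0.006, 0.001, -1.0]] j [-0.435  0.043  1.74  -0.     1.353 -1.36 ]
```

Call:
{"api": "move_arm", "payload": {"rows": [{"tx":0.0013,"ty":-0.0005,"tz":0.002,"ax":0,"ay":0.3,"az":0,"jaw":255},{"tx":0,"ty":0,"tz":0.003,"ax":0,"ay":0,"az":0,"jaw":255},{"tx":0,"ty":0,"tz":0.002,"ax":0,"ay":0,"az":0,"jaw":255}]}}

```text
time: 8.8
tool_pos: [0.5703, -0.1836, 0.1285]
tool_rot: [0.0, 0.318, 0.948, 0.001]
contact_force: [-0.3, 0.2, -2.6]
gripper_width: 0.135
```

```bash
python3 -c "
from h import *
st()"
```

```text
t 8.8 p [ 0.5703 -0.1836  0.1285] w 0.135 F [-0.3  0.2 -2.6] T [ 0.03 -0.1  -0.01]
R [[-0.798, 0.602, 0.001], [0.602, 0.798, 0.001], [0.0, 0.001, -1.0]] j [-4.360e-01  5.000e-02  1.746e+00  1.000e-03  1.345e+00 -1.361e+00]
```

TCP is at 0.1285 m, 5 mm below the unmeshed stop, with no force, so it looks meshed already. I'll continue gently.

Call:
{"api": "move_arm", "payload": {"rows": [{"tx":0,"ty":0,"tz":0.004,"ax":0,"ay":0,"az":0,"jaw":255},{"tx":0,"ty":0,"tz":0.004,"ax":0,"ay":0,"az":0,"jaw":255},{"tx":0,"ty":0,"tz":0.003,"ax":0,"ay":0,"az":0,"jaw":255}]}}

```text
time: 9.1
tool_pos: [0.5704, -0.1836, 0.1167]
tool_rot: [0.0, 0.318, 0.948, 0.001]
contact_force: [0.1, 0.2, -2.8]
gripper_width: 0.132
```

```bash
python3 -c "
from h import *
st()
s=grab('side');u,v=proj(s,[.569,-.184,.11]).astype(int);cv2.imwrite('pics/s10.png',cv2.resize(s['color'][v-50:v+50,u-60:u+60,::-1],None,fx=6,fy=6,interpolation=cv2.INTER_CUBIC))"
```

```text
t 9.1 p [ 0.5704 -0.1836  0.1167] w 0.132 F [ 0.1  0.2 -2.8] T [ 0.05 -0.06 -0.01]
R [[-0.798, 0.602, 0.001], [0.602, 0.798, 0.001], [-0.0, 0.001, -1.0]] j [-4.360e-01  6.100e-02  1.755e+00  1.000e-03  1.325e+00 -1.361e+00]
```

View pics/s10.png

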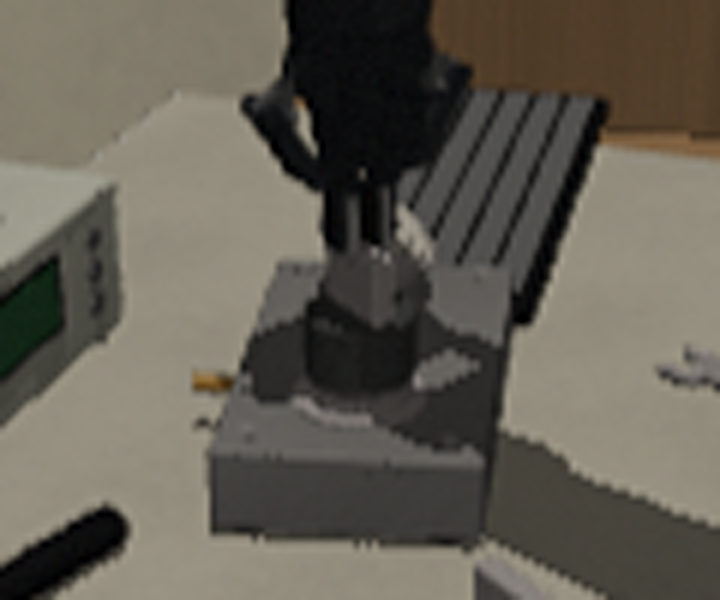

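The side view shows the hub (360,350) nearly on the collar. I'll press the last 5 mm in small steps.

Call:
{"api": "move_arm", "payload": {"rows": [{"tx":0,"ty":0,"tz":0.003,"ax":0,"ay":0,"az":0,"jaw":255},{"tx":0,"ty":0,"tz":0.002,"ax":0,"ay":0,"az":0,"jaw":255}]}}

```text
time: 9.35
tool_pos: [0.5704, -0.1838, 0.1115]
tool_rot: [0.0, 0.317, 0.948, 0.0]
contact_force: [-3.0, 1.9, 5.6]
gripper_width: 0.127
```

```bash
python3 -c "
from h import *
st()"
```

```text
t 9.35 p [ 0.5704 -0.1838  0.1115] w 0.127 F [-3.   1.9  5.6] T [0.2  0.46 0.01]
R [[-0.798, 0.602, 0.001], [0.602, 0.798, 0.0], [-0.0, 0.001, -1.0]] j [-4.360e-01  6.700e-02  1.759e+00  1.000e-03  1.316e+00 -1.361e+00]
```

Call:
{"api": "move_arm", "payload": {"rows": [{"tx":0,"ty":0,"tz":0.001,"ax":0,"ay":0,"az":0,"jaw":255}]}}

```text
time: 9.45
tool_pos: [0.5706, -0.1839, 0.1115]
tool_rot: [0.0, 0.318, 0.948, 0.0]
contact_force: [-2.9, 1.0, 5.6]
gripper_width: 0.132
```

Call:
{"api": "move_arm", "payload": {"rows": [{"tx":0,"ty":0,"tz":0.001,"ax":0,"ay":0,"az":0,"jaw":255}]}}

```text
time: 9.55
tool_pos: [0.5709, -0.184, 0.1116]
tool_rot: [0.001, 0.317, 0.948, 0.0]
contact_force: [-2.3, 2.2, 4.0]
gripper_width: 0.134
```

TCP stopped at z = 0.1115 m, which is seat height plus the 45.5 mm grip offset, with light force (~8 N). It is fully home. Now I turn clockwise in stages, watching the force.

Call:
{"api": "move_arm", "payload": {"rows": [{"tx":0,"ty":0,"tz":0,"ax":0,"ay":0,"az":1,"jaw":255},{"tx":0,"ty":0,"tz":0,"ax":0,"ay":0,"az":2,"jaw":255},{"tx":0,"ty":0,"tz":0,"ax":0,"ay":0,"az":2,"jaw":255},{"tx":0,"ty":0,"tz":0,"ax":0,"ay":0,"az":2,"jaw":255}]}}

```text
time: 9.95
tool_pos: [0.5711, -0.1834, 0.1115]
tool_rot: [0.001, 0.377, 0.926, 0.001]
contact_force: [-1.0, 0.3, 1.0]
gripper_width: 0.137
```

```bash
python3 -c "
from h import *
plan([.5702,-.184,.1115],83,8,255)"
```

```text
t 9.95 p [ 0.5711 -0.1834  0.1115] w 0.137 F [-1.   0.3  1. ] T [0.11 0.24 0.25]
R [[-0.715, 0.699, 0.002], [0.699, 0.715, 0.001], [-0.001, 0.002, -1.0]] j [-0.436  0.067  1.758  0.002  1.315 -1.233]
[{"tx":0.000,"ty":-0.000,"tz":0.000,"ax":0.0,"ay":-0.0,"az":6.6,"jaw":255},{"tx":0.000,"ty":-0.000,"tz":0.000,"ax":0.0,"ay":-0.0,"az":6.6,"jaw":255},{"tx":-0.000,"ty":-0.000,"tz":0.000,"ax":0.0,"ay":-0.0,"az":6.6,"jaw":255},{"tx":-0.000,"ty":-0.000,"tz":0.000,"ax":0.0,"ay":-0.0,"az":6.6,"jaw":255},{"tx":-0.000,"ty":-0.000,"tz":0.000,"ax":0.0,"ay":-0.0,"az":6.6,"jaw":255},{"tx":-0.000,"ty":-0.000,"tz":0.000,"ax":0.0,"ay":-0.0,"az":6.6,"jaw":255},{"tx":-0.000,"ty":-0.000,"tz":0.000,"ax":0.0,"ay":-0.0,"az":6.6,"jaw":255},{"tx":-0.000,"ty":-0.000,"tz":0.000,"ax":0.0,"ay":-0.0,"az":6.6,"jaw":255}]
```

Torque is 0.25 N m, so the teeth are engaged and the spindle is turning. I'll go on to yaw about 81° (60° plus play).

Call:
{"api": "move_arm", "payload": {"rows": [{"tx":0,"ty":0,"tz":0,"ax":0,"ay":0,"az":5,"jaw":255},{"tx":0.0003,"ty":-0.0003,"tz":0,"ax":0,"ay":0,"az":6,"jaw":255},{"tx":0,"ty":0,"tz":0,"ax":0,"ay":0,"az":6,"jaw":255},{"tx":0,"ty":0,"tz":0,"ax":0,"ay":0,"az":6,"jaw":255}]}}

```text
time: 10.35
tool_pos: [0.5712, -0.1834, 0.1115]
tool_rot: [0.002, 0.561, 0.828, 0.001]
contact_force: [-0.8, 1.9, 1.4]
gripper_width: 0.132
```

```bash
python3 -c "
from h import *
plan([.5702,-.184,.1115],81,1,255)"
```

```text
t 10.35 p [ 0.5712 -0.1834  0.1115] w 0.132 F [-0.8  1.9  1.4] T [0.12 0.24 0.24]
R [[-0.371, 0.929, 0.004], [0.929, 0.371, -0.0], [-0.002, 0.003, -1.0]] j [-4.350e-01  6.600e-02  1.759e+00  1.000e-03  1.313e+00 -8.150e-01]
[{"tx":-0.000,"ty":-0.001,"tz":0.000,"ax":0.2,"ay":0.0,"az":30.7,"jaw":255}]
```

Call:
{"api": "move_arm", "payload": {"rows": [{"tx":0,"ty":0,"tz":0,"ax":0,"ay":0,"az":6,"jaw":255},{"tx":0,"ty":-0.0003,"tz":0,"ax":0,"ay":0,"az":6,"jaw":255},{"tx":0,"ty":0,"tz":0,"ax":0,"ay":0,"az":6,"jaw":255},{"tx":0,"ty":0,"tz":0,"ax":0,"ay":0,"az":5,"jaw":255},{"tx":0,"ty":0,"tz":0,"ax":0,"ay":0,"az":2,"jaw":255},{"tx":0,"ty":0,"tz":0,"ax":0,"ay":0,"az":0,"jaw":255}]}}

```text
time: 10.95
tool_pos: [0.5713, -0.1834, 0.1115]
tool_rot: [0.002, 0.734, 0.679, 0.001]
contact_force: [-0.8, 0.7, 1.3]
gripper_width: 0.131
```

```bash
python3 -c "
from h import *
plan([.5702,-.184,.1115],81,1,255)"
```

```text
t 10.95 p [ 0.5713 -0.1834  0.1115] w 0.131 F [-0.8  0.7  1.3] T [0.13 0.19 0.23]
R [[0.077, 0.997, 0.005], [0.997, -0.077, -0.001], [-0.001, 0.005, -1.0]] j [-4.350e-01  6.500e-02  1.760e+00  1.000e-03  1.311e+00 -3.580e-01]
[{"tx":-0.001,"ty":-0.001,"tz":-0.000,"ax":0.3,"ay":0.0,"az":4.6,"jaw":255}]
```

Call:
{"api": "move_arm", "payload": {"rows": [{"tx":0,"ty":0,"tz":0,"ax":0,"ay":0,"az":3,"jaw":255},{"tx":0,"ty":0,"tz":0,"ax":0,"ay":0,"az":2.2,"jaw":255},{"tx":0,"ty":0,"tz":0,"ax":0,"ay":0,"az":0,"jaw":255}]}}

```text
time: 11.25
tool_pos: [0.5714, -0.1834, 0.1115]
tool_rot: [0.002, 0.764, 0.645, 0.001]
contact_force: [-1.1, 0.6, 1.0]
gripper_width: 0.134
```

```bash
python3 -c "
from h import *
plan([.5702,-.184,.1115],81,1,255)
d=grab('wrist','w11.png')"
```

```text
t 11.25 p [ 0.5714 -0.1834  0.1115] w 0.134 F [-1.1  0.6  1. ] T [0.14 0.23 0.17]
R [[0.168, 0.986, 0.005], [0.986, -0.168, -0.002], [-0.001, 0.005, -1.0]] j [-0.435  0.065  1.76   0.     1.311 -0.267]
[{"tx":-0.001,"ty":-0.001,"tz":-0.000,"ax":0.3,"ay":0.1,"az":-0.6,"jaw":255}]
```

View pics/w11.png

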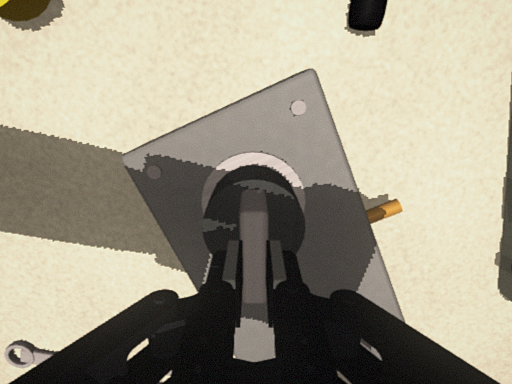

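Total tool turn is 62.5°, with play included. Bar and hub look upright at (254,215). Now I release gently.

Call:
{"api": "move_arm", "payload": {"rows": [{"tx":0,"ty":0,"tz":0,"ax":0,"ay":0,"az":0,"jaw":120},{"tx":0,"ty":0,"tz":0,"ax":0,"ay":0,"az":0,"jaw":80},{"tx":0,"ty":0,"tz":0,"ax":0,"ay":0,"az":0,"jaw":80},{"tx":0,"ty":0,"tz":0,"ax":0,"ay":0,"az":0,"jaw":80},{"tx":0,"ty":0,"tz":0,"ax":0,"ay":0,"az":0,"jaw":80}]}}

```text
time: 11.8
tool_pos: [0.5722, -0.184, 0.1114]
tool_rot: [0.004, 0.764, 0.646, 0.002]
contact_force: [-0.6, -0.3, -0.1]
gripper_width: 0.686
```

```bash
python3 -c "
from h import *
st()"
```

```text
t 11.8 p [ 0.5722 -0.184   0.1114] w 0.686 F [-0.6 -0.3 -0.1] T [-0.04 -0.04 -0.08]
R [[0.166, 0.986, 0.007], [0.986, -0.166, -0.003], [-0.002, 0.008, -1.0]] j [-0.435  0.065  1.76   0.     1.308 -0.268]
```

Forces are zero. I'll lift straight up, then back away in tool -x so the wrist camera sees the key.

Call:
{"api": "move_arm", "payload": {"rows": [{"tx":0,"ty":0,"tz":-0.015,"ax":0,"ay":0,"az":0,"jaw":80},{"tx":0,"ty":0,"tz":-0.025,"ax":0,"ay":0,"az":0,"jaw":80},{"tx":0,"ty":0,"tz":-0.04,"ax":0,"ay":0,"az":0,"jaw":80},{"tx":0,"ty":0,"tz":-0.04,"ax":0,"ay":0,"az":0,"jaw":80},{"tx":-0.02,"ty":0,"tz":-0.03,"ax":0,"ay":0,"az":0,"jaw":80},{"tx":-0.03,"ty":0,"tz":0,"ax":0,"ay":0,"az":0,"jaw":80},{"tx":-0.03,"ty":0,"tz":0,"ax":0,"ay":0,"az":0,"jaw":80},{"tx":0,"ty":0,"tz":0,"ax":0,"ay":0,"az":0,"jaw":80}]}}

```text
time: 12.6
tool_pos: [0.5584, -0.2645, 0.2778]
tool_rot: [0.008, 0.762, 0.647, 0.003]
contact_force: [0.8, -0.1, -0.0]
gripper_width: 0.686
```

```bash
python3 -c "
from h import *
grab('wrist');st()
d=grab('wrist','w12.png')
import pickle; pickle.dump(d,open('w12.pkl','wb'))
print(proj(d,[.57,-.184,.142]))
s=grab('side','s12f.png');u,v=proj(s,[.569,-.184,.11]).astype(int);cv2.imwrite('pics/s12.png',cv2.resize(s['color'][v-50:v+50,u-60:u+60,::-1],None,fx=6,fy=6,interpolation=cv2.INTER_CUBIC))
for z in (.066,.104,.142): print(z,(proj(s,[.570,-.184,z])-[u-60,v-50])*6)"
```

```text
t 12.65 p [ 0.5587 -0.2631  0.2778] w 0.684 F [-0.2 -0.2  0.8] T [0.03 0.01 0.01]
R [[0.162, 0.987, 0.015], [0.987, -0.162, -0.007], [-0.005, 0.016, -1.0]] j [-0.561 -0.01   1.556  0.002  1.579 -0.399]
[249.7724681   87.67680401]
0.066 [358.86851459 377.46842587]
0.104 [358.50607352 314.90662043]
0.142 [358.13156613 250.26202172]
```

View pics/w12.png

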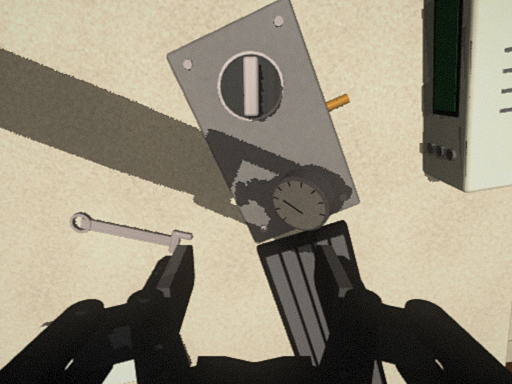

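View pics/s12.png

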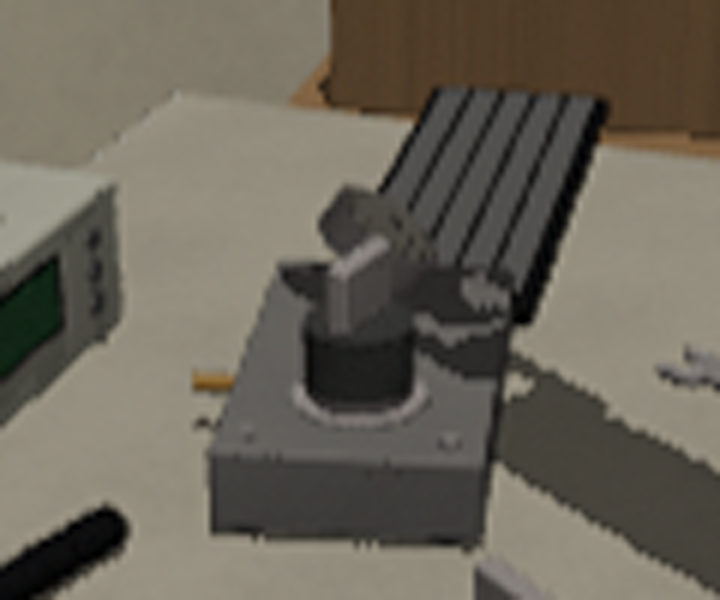

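The key sits upright and flush on the collar (wrist (251,85); side hub from about y = 320 to 405). I'll check the final bar angle numerically.

```bash
python3 -c "
from h import *
import pickle; d=pickle.load(open('w12.pkl','rb'))
c=d['color'].astype(int)[85-40:85+40,251-40:251+40]
m=(c.max(2)>135).astype(np.uint8); m[(np.mgrid[:80,:80]-40).__pow__(2).sum(0)>28**2]=0
n,l,s,ce=cv2.connectedComponentsWithStats(m)
k=l[40,40] or 1+np.argmax(s[1:,4]); p=np.argwhere(l==k)[:,::-1].astype(np.float32); print(s[k])
cen=p.mean(0)+[211,45]; ev=np.linalg.eigh(np.cov(p.T))[1][:,1]
a=ray(d,*(cen+ev*20),.142)-ray(d,*(cen-ev*20),.142); print('yaw',np.degrees(np.arctan2(a[1],a[0])),ray(d,*cen,.142))"
```

```text
[ 32  12  15  57 775]
yaw -98.89810783259713 [ 0.57093098 -0.18177874  0.142     ]
```

```bash
python3 -c "
from h import *
print(manip.job_done()); st()"
```

```text
the job is handed in; nothing more can be done
None
the job is handed in; nothing more can be done
```

I picked up the dark larger key, lowered it onto the spindle, turned it about 60° clockwise, released it and handed the job in at about 12.7 s.

- **Seating:** I lined the key up with the teeth using the wrist camera, so it meshed without any rocking. It touched the collar at the expected height (TCP z = 0.1115 m) with about 8 N.
- **Turn:** The tool turned 62.5°, with about 0.25 N m on it while turning. After release the bar stood at 81°, from about 143° when it meshed. That is 62° of key turn. I estimate the spindle turned about 60°, give or take 2–3°, because the tooth play and the initial tooth angle are only estimates and I had no direct spindle reading.
- **Final state:** In the last wrist and side pictures the key is upright and flush on the collar, and the gripper is clear. I never touched the other items.
- **Disagreements:** The estimates of the spindle position differed by 2–3 mm, and none of that showed up as force. One early move call was refused for missing fields, and the arm did not move.

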